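# Hold the chip guard open

## Robot

A 6-joint arm with a two-finger parallel gripper is mounted at the origin on a cart in front of the work surface, level with it; the furniture and walls round the work are solid. World frame = base frame: x ahead of the robot, y to its left, z up, the work surface at z = 0. Lengths are in mm, angles in rad, forces in N, time in s.
With the tool pointing down it reaches from about 325 to 850 mm from the base axis. Payload 4.4 kg.
Tool frame: the origin (TCP) lies between the finger pads; the fingertips stand 17 mm ahead of it and the grasp point (between the pads) lies 2 mm behind it (robot.nose_length is the z of the fingertips in the tool frame, in mm); z points along the fingers, y is the line along which they close (so a half turn about z gives the same grasp; the last joint's range is limited). The gripper opens to 94 mm and grips with 3 to 60 N. Pads are 16 mm wide; open, the fingers measure 119 mm over their backs; the gripper's body (75 mm by 177 mm) begins 78 mm behind the grasp point.
Start: joints at [0.959, 0.207, 1.542, -0, 1.393, -0.15], TCP at [256.206, 514.767, 192.647] pointing down, gripper open.
Joint ranges: [-2.73, 2.73], [-0.86, 2.22], [0.23, 2.46], [-1.11, 4.25], [0.08, 2.63], [-2.82, 2.82]. Speed limits (rad/s): [2.79, 2.79, 3.14, 3.14, 3.14, 3.14].

## Interface

Orientations are given as a unit quaternion [x, y, z, w].
In Python, from station import robot, read_camera gives the robot as it stands. The module is installed in compiled form; this text tells all that it offers.
- The arm moves only by the tool jog_arm, never from a script. Its argument "plan" is text: rows parted by semicolons, each of 5 numbers parted by spaces: the closure, from 0 (fully open) to 1 (shut), then the shift along the tool's x, y, z in mm, then the turn about the tool's z in rad. A call has 1 to 20 rows; each row is the pose to reach, as a shift and turn from the pose commanded when the call began, along the tool's axes at that moment; what a row does not reach only later rows make up. A row lasts 1/12 s, in which the tool goes at most 41.7 mm and 7.16 degrees, less where a joint would pass 70% of its speed; a pose out of reach is approached as far as the arm can. A call with a gripper value outside its range is refused whole. The fingers move at their own pace and stop on an object; "grip_force" is the grip in N (left out, the last holds). Time passes only in rows, so rows that repeat a pose let the fingers close. It gives the time, the measured TCP pose, the force, the opening and the grip force at its end, in the units of the state.
- robot.read_state(): the state, without advancing time (a new reading comes with each control period).
- read_camera(name): name is "side" or "top" or "wrist"; returns a dict with "img" (420x560x3 uint8, red, green, blue), "mtx" (3x3 intrinsics, pixels), "eye" and "rotation" of the camera in the world; the wrist camera has in their place "T_tool_cam" (4x4, takes a point from camera to tool coordinates, whose origin is the TCP and whose axes are the flange's). Camera axes: x right, y up, looking along -z (the intrinsics and any distortion apply to the point x, -y, -z); pixel columns grow to the right and rows downward; lengths in mm; the calibration is good to about 2 mm. The wrist camera is an equidistant fisheye: a pixel r from the principal point sees the ray r / f radians off the axis. A picture is of the moment at which its call begins: read the wrist's pose just before it. There is no depth.
- robot.close_job(): hands the job in; it is judged then, once.
The state is a dict: "t": time; "qpos": joint angles; "joint_velocities": joint speeds; "joint_torque": joint torques, N m; "tool_pos": TCP position; "orientation": TCP orientation; "contact_force": force on the tool from outside, world axes, zero at the start; "torque": the same for the moment, N m; "finger_gap": finger opening in mm; "grip_force": force on a finger pad.
Only numpy, scipy, OpenCV 4.12 (cv2) and the standard library are available. Lean on these libraries where they do the work, as an engineer would, in place of code of your own. Each camera call takes 0.05 s, during which the arm holds its last target. There are 200 camera calls.

## Task

Free the latch of the chip guard: turn the knob on the latch a quarter turn anticlockwise (seen from above), so that its stop arm swings off the keeper post, and then slide the latch fully back, away from the guard. Then lift the spring-loaded guard by the bar at its front edge until it stands 60 degrees up from its closed, level position, and finish while still holding it steady there in the gripper, with the latch left back. Leave the other things on the bench where they lie.

Things in the scene. Friction and masses are not known exactly. Their poses are not given: they have to be found in the camera images.
- station: chip-guard station, fixed; aluminium plate 170x262x12 mm (x -60 to 110, y -183 to 79 mm in its frame), a low box with walls up to 58 mm under a hinged guard (steel frame 120x122x6 mm, clear window), a sliding latch at its right. Origin on the bench surface, z up; own x axis points from the guard's handle bar to its hinge (roughly away from the robot), own y from the latch to the guard
- guard (a joint): opening angle of the guard, rad: 0 shut and level, grows as the front edge rises, at most 1.75; 60 degrees is 1.047. Its weight and a spring push it shut (1 to 3 N at the handle bar); let go, it falls shut. A disc at the left of the hinge has small studs at 0, 30 and 90 degrees and a bigger one at 60
- guard_hinge (a point): point on the guard's hinge axis, half-way along it, at (94, 0, 62) mm in the station's frame; the axis runs along the station's y
- guard_handle (a point): middle of the guard's handle bar: a round dark bar 10 mm thick, parallel to the station's y axis, 80 mm free between its two arms, 169 mm from the hinge axis, 45 mm in front of the guard's front skirt (100 mm wide, reaching 32 mm below the bar's level when shut). Guard shut: the bar is 64 mm above the bench, at x = -75 mm in the station's frame, 15 mm in front of the plate
- latch (a joint): travel of the latch, m: 0 bolt over the lug at the guard's right side (guard locked), grows as the latch slides away from the guard along the station's -y (to the right); stop at 0.040. The bolt is off the lug from 0.020. Friction 1.5 N, it stays where it is left; while the knob is locked it moves only a few mm unless forced
- knob (a joint): angle of the lock knob on the latch, rad, anticlockwise seen from above: 0 to 0.12 locked (its stop arm points along the station's +x, in front of the keeper post, and blocks the latch), 1.6 end stop (arm points at the guard, latch free). Friction 0.07 N m; it stays where it is left
- knob_grip (a point): centre of the knob's grip bar, on the knob's vertical axis, 108 mm above the bench; travels with the latch. The grip bar is 12 mm thick, 38 long, 26 high (92 to 118 mm above the bench); at knob angle 0 it is long along the station's y. The stop arm below it reaches 42 mm from the axis, its top at 82 mm; the keeper post is 8 mm thick, 82 mm high, at (36, -127) mm in the station's frame
- flat_pliers: flat pliers with black grips, 44x164x12 mm, lying to the left of the station. Origin at the centre of its underside; leave it where it is
- tweezers: steel tweezers, 14x140x13 mm, lying to the right of the station. Origin at the centre of its underside; leave it where it is
- carving_wax: block of carving wax, 28x72x14 mm, in front of the station on the left. Origin at the centre of its underside; leave it where it is
- pumice: small white stone, 27x35x16 mm, in front of the station on the right. Origin at the centre of its underside; leave it where it is
- loupe: folding loupe, 27x40x20 mm, in front of the station. Origin at the centre of its underside; leave it where it is
- ring_clamp: wooden ring clamp, 27x134x27 mm, on the bench at the left. Origin at the centre of its underside; leave it where it is
There are look-alikes about, which are no part of the job. There is more than one size of the tweezers; the job needs the larger.

How it is judged (in metres and radians):
On the way, in this order (a step that is already met when the one before it is completed fails the run):
1. the knob is turned free while the latch is still forward (value of joint knob above 1.1 rad and value of joint latch below 0.012 m), for 0.1 s.
2. the latch is slid back, the guard still shut (value of joint latch above 0.03 m and value of joint guard below 0.1 rad), for 0.2 s.
At the end, for the whole second after the job is handed in: the guard stands 60 degrees open (within 7 degrees: 0.925 to 1.17 rad) and still (under 0.08 rad/s), held by the gripper's fingers (more than 0.5 N) and by nothing else; the latch is back by more than 26 mm (value of joint guard between 0.925 and 1.17 rad and velocity of joint guard between -0.08 and 0.08 rad/s and value of joint latch above 0.026 m and contact force between the fingers and guard above 0.5 N and contact force between guard and flat_pliers below 0.1 N and contact force between guard and tweezers below 0.1 N and contact force between guard and carving_wax below 0.1 N and contact force between guard and pumice below 0.1 N and contact force between guard and loupe below 0.1 N and contact force between guard and ring_clamp below 0.1 N); the arm keeps its last pose, push and grip.
It fails at once if another thing on the bench was moved by more than 30 mm (distance of any of flat_pliers, tweezers, carving_wax, pumice, loupe, ring_clamp from where it was at the start of the episode above 0.03 m).
It also fails if it takes over 54 s, if anything falls off the work surface, if the arm or the gripper's body presses on something with over 40 N, if the wrist force passes 120 N, or if a joint passes its speed limit or range.

## Working session

There is one attempt and no reset: what is moved stays moved. The work goes in short steps, Python scripts to look and compute and a tool call to move; the robot and the scene stay as the last step left them, time stands still between calls to the robot, and variables do not carry over. Pictures are saved under pics/ and viewed, at most 10 in all, crops included, and the job is handed in when it is done.

Besides the shell and the picture viewer there is one more tool, called after ">>>" as a command line: name --argument value ..., lists and objects as JSON in quotes. jog_arm: Moves the arm, as the interface text tells. Its arguments: {"type":"object","properties":{"plan":{"type":"string"},"grip_force":{"type":"number"}},"required":["plan"]}

```bash
mkdir -p pics; python3 - <<'E'
from station import robot, read_camera
import cv2,numpy as np
s=robot.read_state();print({k:np.round(v,3).tolist() for k,v in s.items()})
for n in("top","side"):
    c=read_camera(n);cv2.imwrite(f"pics/{n}1.png",c["img"][:,:,::-1]);print(n,c["mtx"].tolist(),np.round(c["eye"],1),np.round(c["rotation"],4).tolist(),[k for k in c])
    np.savez(f"{n}1.npz",**{k:c[k] for k in("img","mtx","eye","rotation")})
E
```

```text
{'t': 0.0, 'qpos': [0.958, 0.207, 1.543, 0.0, 1.393, -0.15], 'joint_velocities': [0.001, 0.001, -0.001, 0.001, -0.003, 0.001], 'joint_torque': [0.002, -37.088, -28.142, 0.07, 0.036, -0.0], 'tool_pos': [255.727, 514.076, 191.512], 'orientation': [0.229, 0.973, -0.001, -0.0], 'contact_force': [-0.246, 0.237, -0.317], 'torque': [-0.003, 0.03, 0.002], 'grip_force': 0.0, 'finger_gap': 94.08}
top [[471.8850274795969, 0.0, 279.5143546824663], [0.0, 471.8850274795969, 211.03391080660822], [0.0, 0.0, 1.0]] [ 378.2  -41.2 1034.6] [-0.0438, 0.0429, 0.7163, -0.6951] ['img', 'mtx', 'eye', 'rotation']
side [[457.9924469345375, 0.0, 287.41112666448447], [0.0, 457.9924469345375, 211.80011138881554], [0.0, 0.0, 1.0]] [ 328.6 -745.4  747.9] [0.4, -0.0469, -0.1013, 0.9097] ['img', 'mtx', 'eye', 'rotation']
```

View pics/top1.png

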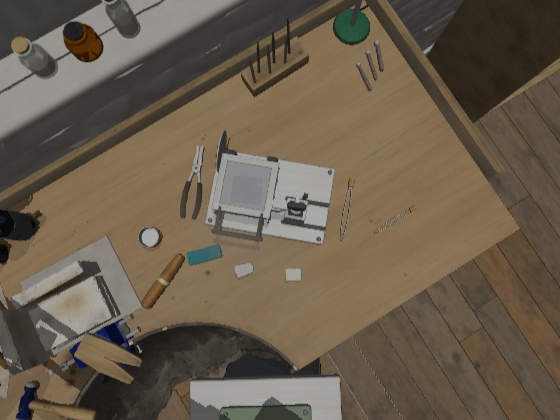

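View pics/side1.png

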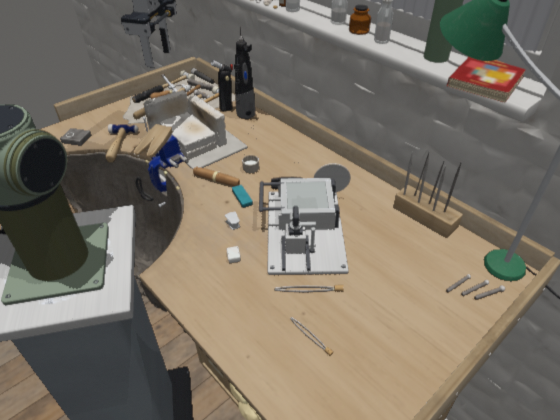

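The top view shows one station: plate (207–334, 152–243), guard around (245,185), bar around (237,235), knob around (297,206). In the side view the knob is at (296,215). The only look-alikes are the two tweezers, at top pixels (346,210) and (395,220). I'll check the knob in an enlarged crop.

```bash
python3 - <<'E'
import cv2
a=cv2.imread("pics/top1.png")[125:250,200:345];b=cv2.imread("pics/side1.png")[165:280,245:360]
a=cv2.resize(a,None,fx=5.5,fy=4.8*5.5/4.8*0+5.5*0+4.8,interpolation=cv2.INTER_CUBIC) if 0 else cv2.resize(a,(145*4,125*4),interpolation=cv2.INTER_CUBIC)
cv2.imwrite("pics/topc.png",a)
cv2.imwrite("pics/sidec.png",cv2.resize(b,(575,575),interpolation=cv2.INTER_CUBIC))
E
```

```text
(no output)
```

View pics/topc.png

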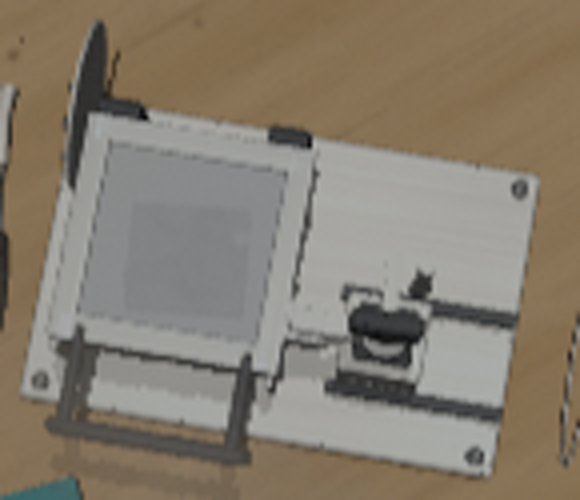

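The crop shows the knob's grip bar at (385,323), the keeper post at (422,283), and the plate corners at (537,177), (492,475) and (22,398). The handle bar runs from (52,424) to (246,460). I'll fit the station pose to these points.

```bash
cat > h.py <<'E'
import numpy as np
from scipy.spatial.transform import Rotation as R
from scipy.optimize import least_squares
def proj(P,mtx,eye,q):
    M=np.asarray(q); M=R.from_quat(M).as_matrix() if M.shape==(4,) else M
    c=M.T@(np.asarray(P)-eye)
    return np.array([mtx[0,0]*c[0]/-c[2]+mtx[0,2], mtx[1,1]*-c[1]/-c[2]+mtx[1,2]])
def w(p,x,y,z):
    c,s=np.cos(p[2]),np.sin(p[2]); return np.array([p[0]+c*x-s*y,p[1]+s*x+c*y,z])
E
python3 - <<'E'
from h import *
d=np.load("top1.npz"); e=np.load("side1.npz")
o=lambda u,v:np.array([u/4+200,v/4+125])
obs=[((110,-183,12),o(537,177)),((-60,-183,12),o(492,475)),((-60,79,12),o(22,398)),((-75,0,66),o(150,441))]
f=lambda p:np.concatenate([proj(w(p,*a),d["mtx"],d["eye"],d["rotation"])-b for a,b in obs])
r=least_squares(f,[500,0,0]);p=r.x;print(p,np.round(r.fun,2))
np.save("p.npy",p)
for n,a in dict(post=(36,-127,82),hinge=(94,0,62)).items(): q=proj(w(p,*a),d["mtx"],d["eye"],d["rotation"]);print(n,(q-[200,125])*4,proj(w(p,*a),e["mtx"],e["eye"],e["rotation"]))
# knob from pixel at z=118
g=least_squares(lambda k:proj(w(p,k[0],k[1],118),d["mtx"],d["eye"],d["rotation"])-o(385,323),[0,-120]).x
print("knob station",g,w(p,g[0],g[1],108),proj(w(p,g[0],g[1],118),e["mtx"],e["eye"],e["rotation"]),"bar",w(p,-75,0,64))
E
```

```text
[ 5.23186009e+02  3.30145285e+01 -1.93859144e-01] [ 1.05 -1.05  0.59  0.52 -0.91  0.12 -0.68  0.31]
post [426.85567423 266.43943726] [313.47362928 228.32813427]
hinge [203.83939029 126.62169638] [334.23727908 195.43674581]
knob station [  -1.25152597 -110.16336994] [500.73526483 -74.84416827 108.        ] [295.43986693 210.30751242] bar [449.59090255  47.46306661  64.        ]
```

View pics/sidec.png

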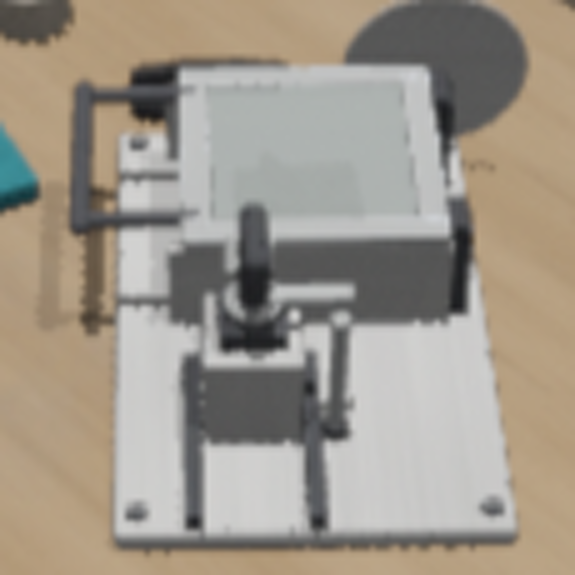

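The pose checks out: the post is predicted at side pixel (313.5,228.3) and seen at (313.4,228.6). The knob is also consistent in the side view, (295,210) predicted against (296,213) seen. It sits at about (500.7,-74.8). I'm moving above it.

>>> jog_arm --plan "0 -30 -26 0 0.1; 0 -60 -52 0 0.2; 0 -90 -78 0 0.3; 0 -120 -104 0 0.4; 0 -150 -130 0 0.5; 0 -180 -156 0 0.6; 0 -210 -182 0 0.7; 0 -240 -208 0 0.8; 0 -270 -234 0 0.9; 0 -300 -260 0 1.0; 0 -330 -286 0 1.1; 0 -360 -312 0 1.2; 0 -390 -338 5 1.3; 0 -420 -364 10 1.3; 0 -450 -390 12 1.3; 0 -470 -408 14 1.3; 0 -482 -419 15 1.3; 0 -482 -419 15 1.3; 0 -482 -419 15 1.3"

```text
t: 1.68
tool_pos: [500.6, -75.5, 177.0]
orientation: [0.772, 0.636, -0.0, -0.001]
contact_force: [-0.6, -0.1, 0.7]
finger_gap: 94.0
grip_force: 0.0
```

```bash
cat >> h.py <<'E'
def wristproj(P,s,c):
    T=np.eye(4);T[:3,:3]=R.from_quat(s["orientation"]).as_matrix();T[:3,3]=s["tool_pos"]
    q=np.linalg.inv(T@np.asarray(c["T_tool_cam"]))@np.append(P,1)
    v=np.array([q[0],-q[1],-q[2]]);th=np.arctan2(np.hypot(v[0],v[1]),v[2]);u=v[:2]/np.hypot(v[0],v[1])
    return c["mtx"][:2,2]+c["mtx"][0,0]*th*u
def delta(s,P):
    return R.from_quat(s["orientation"]).inv().apply(np.asarray(P)-s["tool_pos"])
E
python3 - <<'E'
from station import robot, read_camera
import cv2
from h import *
s=robot.read_state();c=read_camera("wrist");cv2.imwrite("pics/w1.png",c["img"][:,:,::-1])
p=np.load("p.npy");f=lambda n,*a:print(n,np.round(wristproj(w(p,*a),s,c),1))
f("knob",-1,-110,118);f("knob+y",-1,-91,118);f("knob-y",-1,-129,118);f("post",36,-127,82);f("cornerRF",-60,-183,12);f("cornerRB",110,-183,12);f("bar",-75,0,69);f("barL",-75,45,69);f("barR",-75,-45,69)
E
```

```text
knob [273.1 218.8]
knob+y [273.2 196. ]
knob-y [273.1 240.6]
post [312.5 224.5]
cornerRF [223.8 249.8]
cornerRB [363.6 249.3]
bar [193.2  88.6]
barL [193.5  42.2]
barR [194.1 136.2]
```

View pics/w1.png

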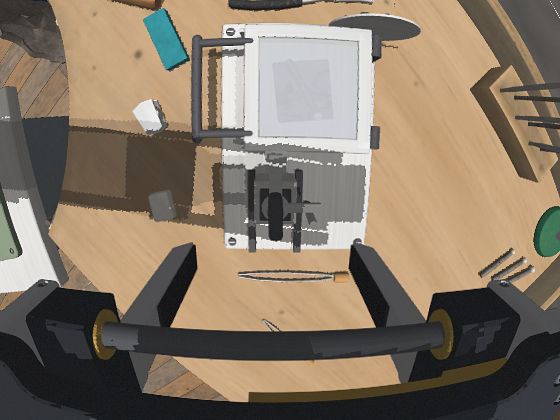

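The knob is at (275,217) against a prediction of (273,219), so it lies between the fingers with about 1 mm error. I'll descend and grip.

>>> jog_arm --plan "0.2 0 1 15 0; 0.3 0 1 30 0; 0.4 0 1 45 0; 0.4 0 1 60 0; 0.4 0 1 70 0; 0.5 0 1 70 0; 0.65 0 1 70 0; 0.8 0 1 70 0; 0.95 0 1 70 0; 1 0 1 70 0; 1 0 1 70 0; 1 0 1 70 0; 1 0 1 70 0; 1 0 1 70 0" --grip_force 20

```text
t: 2.9
tool_pos: [502.1, -75.4, 107.8]
orientation: [0.771, 0.636, 0.0, 0.0]
contact_force: [-0.2, 0.3, -0.2]
finger_gap: 4.3
grip_force: 0.0
```

```bash
python3 - <<'E'
from station import robot, read_camera
import cv2
from h import *
s=robot.read_state();print(s["finger_gap"],s["grip_force"],s["tool_pos"])
c=read_camera("wrist");a=c["img"][120:420,130:430]
b=read_camera("side")["img"][165:265,235:335]
im=np.hstack([cv2.resize(a,(400,400)),cv2.resize(b,(400,400),interpolation=cv2.INTER_CUBIC)])
cv2.imwrite("pics/w2.png",im[:,:,::-1])
print(robot.read_state()["finger_gap"])
E
```

```text
4.321451819700174 0.0 [502.06466813 -75.37363474 107.75902019]
0.5103506401691202
```

View pics/w2.png

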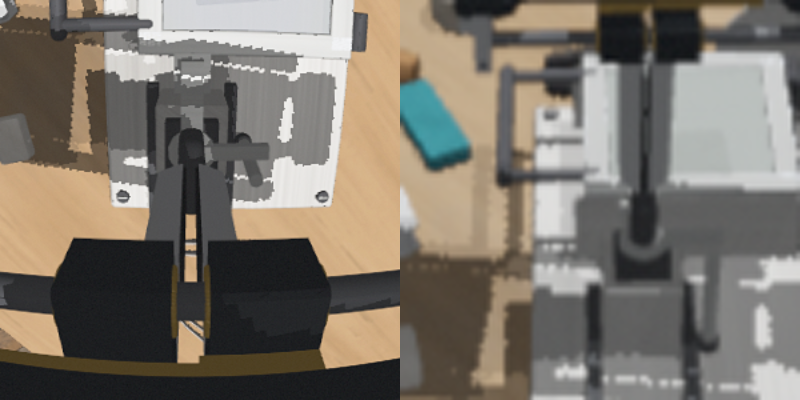

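```bash
python3 - <<'E'
from station import robot, read_camera
from h import *
s=robot.read_state();c=read_camera("wrist");print(np.round(c["T_tool_cam"],2).tolist(),c["mtx"].tolist(),s["finger_gap"],s["contact_force"],s["tool_pos"],robot.nose_length)
p=np.load("p.npy");X=R.from_quat(s["orientation"])
def f(n,P):
    u=wristproj(P,s,c);print(n,np.round(u,1),"crop",np.round((u-[130,120])*400/300))
f("tip",s["tool_pos"]+X.apply([0,0,17]));f("tcp",s["tool_pos"]);f("up",s["tool_pos"]+X.apply([0,0,-60]))
for n,a in dict(kc=(0,-110,118),kpy=(0,-91,118),kmy=(0,-129,118),post=(36,-127,82),RF=(-60,-183,12),arm=(42,-110,82)).items(): f(n,w(p,*a))
e=np.load("side1.npz")
for n,P in dict(tip=s["tool_pos"]+X.apply([0,0,17]),kc=w(p,0,-110,118),kmy=w(p,0,-129,118),kmyb=w(p,0,-129,92)).items():
    print(n,(proj(P,e["mtx"],e["eye"],e["rotation"])-[235,165])*4+[400,0])
E
```

```text
[[0.0, 0.96, 0.28, 80.78], [1.0, -0.0, -0.0, -0.33], [-0.0, 0.28, -0.96, -192.51], [0.0, 0.0, 0.0, 1.0]] [[325.19226210127806, 0.0, 272.66949611176517], [0.0, 325.19226210127806, 210.4835842483869], [0.0, 0.0, 1.0]] 0.5103506401691202 [-0.29130078 -0.0998544   0.70785748] [502.01008678 -75.35460531 107.65457968] 17.0
tip [272.7 238.3] crop [190. 158.]
tcp [272.7 247.8] crop [190. 170.]
up [272.9 296.6] crop [191. 236.]
kc [272.6 253.7] crop [190. 178.]
kpy [272.7 224.3] crop [190. 139.]
kmy [272.5 281. ] crop [190. 215.]
post [321.2 254.9] crop [255. 180.]
RF [212.7 276.8] crop [110. 209.]
arm [330.7 233.3] crop [268. 151.]
tip [643.51779684 220.34410234]
kc [644.19330428 180.97368287]
kmy [645.84204066 206.37721777]
kmyb [644.94335557 243.3975614 ]
```

```bash
python3 - <<'E'
from station import robot, read_camera
import cv2
import numpy as np
c=read_camera("wrist");a=c["img"][180:300,215:335]
b=read_camera("side")["img"][190:250,265:325]
d=read_camera("top")["img"][170:230,265:325]
im=np.hstack([cv2.resize(x,(400,400),interpolation=cv2.INTER_CUBIC) for x in(a,b)])
cv2.imwrite("pics/w3.png",im[:,:,::-1])
s=robot.read_state();print(s["finger_gap"],s["grip_force"])
E
```

```text
0.26922663139204384 0.0
```

View pics/w3.png

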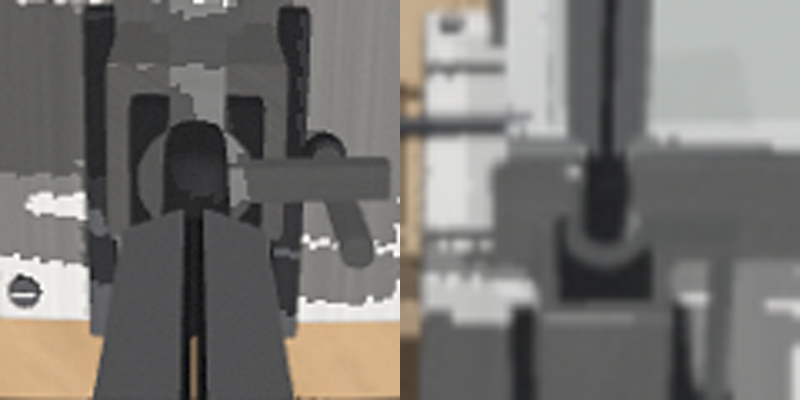

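The fingers closed fully (gap 0.3) above the grip bar. Both views show the tips ending at the bar's top (side crop (600,150), wrist crop (195,208)), so they reach less far than the numbers say. I'll probe down gently with the closed fingers to find where contact is.

>>> jog_arm --plan "1 0 0 1 0; 1 0 0 2 0; 1 0 0 3 0; 1 0 0 3 0"

```text
t: 3.53
tool_pos: [502.2, -75.4, 105.4]
orientation: [0.771, 0.636, 0.0, 0.0]
contact_force: [-1.4, 1.0, 4.7]
finger_gap: 0.6
grip_force: 2.4
```

>>> jog_arm --plan "0.5 0 0 -3 0; 0.5 0 0 -3 0; 0.5 0 0 -3 0; 0.5 0 0 -3 0; 0.5 0 0 -3 0; 0.5 0 0 -3 0; 0.5 0 0 2 0; 0.5 0 0 5 0; 0.5 0 0 8 0; 0.5 0 0 8 0"

```text
t: 4.37
tool_pos: [501.2, -75.0, 95.5]
orientation: [0.771, 0.636, -0.001, -0.001]
contact_force: [0.1, 0.4, -0.5]
finger_gap: 47.0
grip_force: 0.0
```

>>> jog_arm --plan "0.5 0 0 3 0; 0.5 0 0 6 0; 0.6 0 0 8 0; 0.7 0 0 8 0; 0.8 0 0 8 0; 0.9 0 0 8 0; 1 0 0 8 0; 1 0 0 8 0; 1 0 0 8 0; 1 0 0 8 0; 1 0 0 8 0" --grip_force 25

```text
t: 5.28
tool_pos: [502.4, -75.4, 88.9]
orientation: [0.771, 0.636, 0.0, 0.0]
contact_force: [2.2, -0.7, -0.5]
finger_gap: 11.5
grip_force: 25.0
```

Gripped: the gap is 11.5 at 25 N. Next is the quarter turn anticlockwise.

>>> jog_arm --plan "1 0 0 0 -0.1; 1 0 0 0 -0.22; 1 0 0 0 -0.34; 1 0 0 0 -0.46; 1 0 0 0 -0.58; 1 0 0 0 -0.7; 1 0 0 0 -0.82; 1 0 0 0 -0.94; 1 0 0 0 -1.06; 1 0 0 0 -1.18; 1 0 0 0 -1.3; 1 0 0 0 -1.42; 1 0 0 0 -1.52; 1 0 0 0 -1.58; 1 0 0 0 -1.58; 1 0 0 0 -1.58"

```text
t: 6.62
tool_pos: [502.1, -75.7, 88.9]
orientation: [0.091, 0.996, -0.0, 0.0]
contact_force: [0.7, -0.3, 0.8]
finger_gap: 11.7
grip_force: 25.0
```

>>> jog_arm --plan "1 0 -4 0 0; 1 0 -8 0 0; 1 0 -12 0 0; 1 0 -16 0 0; 1 0 -20 0 0; 1 0 -24 0 0; 1 0 -28 0 0; 1 0 -32 0 0; 1 0 -36 0 0; 1 0 -39 0 0; 1 0 -40 0 0; 1 0 -40 0 0; 1 0 -40 0 0; 1 0 -40 0 0"

```text
t: 7.78
tool_pos: [494.3, -115.0, 88.8]
orientation: [0.091, 0.996, -0.0, -0.001]
contact_force: [-1.9, 1.7, 4.7]
finger_gap: 12.0
grip_force: 25.0
```

>>> jog_arm --plan "0.9 0 0 0 0; 0.8 0 0 0 0; 0.6 0 0 0 0; 0.6 0 0 0 0; 0.6 0 0 0 0; 0.6 0 0 -10 0; 0.6 0 0 -30 0; 0.6 0 0 -50 0; 0.6 0 0 -70 0; 0.6 0 0 -90 0; 0.6 0 0 -90 0"

```text
t: 8.7
tool_pos: [498.1, -116.0, 183.9]
orientation: [0.091, 0.996, -0.002, 0.005]
contact_force: [1.2, -0.7, 0.6]
finger_gap: 37.6
grip_force: 0.0
```

```bash
python3 - <<'E'
from station import robot
from h import *
s=robot.read_state();p=np.load("p.npy");t=w(p,-74,0,0);t[2]=s["tool_pos"][2]
print(s["tool_pos"],t,delta(s,t),s["orientation"],s["finger_gap"])
E
```

```text
[ 498.08032087 -116.01912165  183.93608797] [450.57217064  47.27041943 183.93608797] [ 76.21887017 152.01991412  -1.06212373] [ 0.09069495  0.99586675 -0.00153568  0.00463536] 37.63831612375091
```

>>> jog_arm --plan "0.5 6 12 0 0.12; 0.5 12 24 0 0.24; 0.5 18 38 0 0.36; 0.5 24 50 0 0.48; 0.5 30 63 0 0.6; 0.5 36 76 0 0.72; 0.5 42 88 0 0.84; 0.5 48 101 0 0.96; 0.5 54 114 0 1.08; 0.5 60 126 0 1.2; 0.5 66 139 0 1.32; 0.5 71 149 0 1.44; 0.5 72.5 152 0 1.54; 0.5 72.5 152 0 1.58; 0.5 72.5 152 10 1.58; 0.5 72.5 152 10 1.58; 0.5 72.5 152 10 1.58"

```text
t: 10.12
tool_pos: [449.8, 47.9, 167.1]
orientation: [0.771, 0.637, -0.001, -0.001]
contact_force: [0.2, 0.1, 0.3]
finger_gap: 46.7
grip_force: 0.0
```

```bash
python3 - <<'E'
from station import robot, read_camera
import cv2
from h import *
s=robot.read_state();c=read_camera("wrist")
b=read_camera("side")["img"][155:285,235:365]
im=np.hstack([cv2.resize(c["img"][60:360,80:480],(480,360),interpolation=cv2.INTER_CUBIC),cv2.resize(b,(320,360),interpolation=cv2.INTER_CUBIC)])
cv2.imwrite("pics/w4.png",im[:,:,::-1]);p=np.load("p.npy")
print(s["tool_pos"],s["orientation"],delta(s,w(p,-74,0,64)))
for n,a in dict(barc=(-75,0,69),barL=(-75,45,69),barR=(-75,-45,69),RF=(-60,-183,12),LF=(-60,79,12)).items():
    print(n,(wristproj(w(p,*a),s,c)-[80,60])*1.2)
X=R.from_quat(s["orientation"]);print("tip",(wristproj(s["tool_pos"]+X.apply([0,0,17]),s,c)-[80,60])*1.2)
E
```

```text
[449.79375936  47.92487249 167.13286906] [ 0.77106691  0.63675238 -0.00109211 -0.00101377] [ -0.45491159   1.19278861 103.12998218]
barc [231.32227429 176.69715448]
barL [231.59070575 118.7447396 ]
barR [231.07299884 230.22910624]
RF [244.34837018 323.91496292]
LF [248.8585762   72.97187387]
tip [231.22607748 213.94887128]
```

View pics/w4.png

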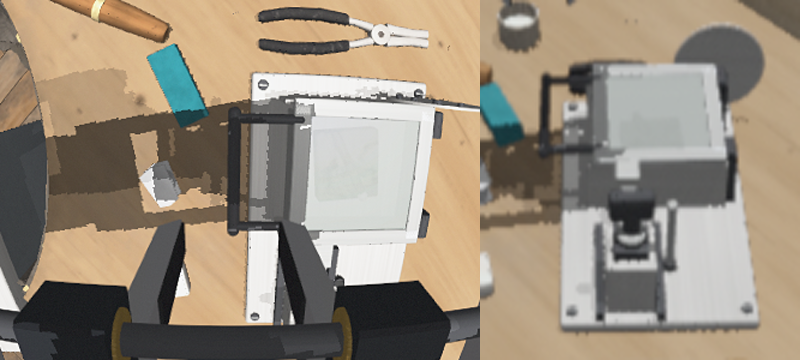

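The knob is turned and the latch is back, with the bolt off the guard (side part (630,200)). The bar is at (234,170) and the finger midline at x=231, so I need about 2 mm along tool y. I'll descend and grip the bar.

>>> jog_arm --plan "0.64 0 2 10 0; 0.64 0 2 30 0; 0.64 0 2 50 0; 0.64 0 2 70 0; 0.64 0 2 85 0; 0.64 0 2 100 0; 0.64 0 2 110 0; 0.64 0 2 120 0; 0.64 0 2 127 0; 0.64 0 2 127 0; 0.75 0 2 127 0; 0.85 0 2 127 0; 1 0 2 127 0; 1 0 2 127 0; 1 0 2 127 0; 1 0 2 127 0; 1 0 2 127 0" --grip_force 25

```text
t: 11.63
tool_pos: [451.2, 48.0, 41.5]
orientation: [0.771, 0.636, -0.001, -0.001]
contact_force: [-5.3, 1.4, 3.2]
finger_gap: 8.8
grip_force: 25.0
```

>>> jog_arm --plan "1 0 0 -5 0; 1 0 0.8 -14.7 0; 1 0 1.7 -22 0; 1 0 2.9 -29.3 0; 1 0 4.4 -36.5 0; 1 0 6.3 -43.7 0; 1 0 6.3 -43.7 0; 1 0 6.3 -43.7 0" --grip_force 30

```text
t: 12.3
tool_pos: [456.8, 46.8, 85.6]
orientation: [0.771, 0.636, -0.002, -0.002]
contact_force: [-7.1, 2.5, 0.0]
finger_gap: 8.6
grip_force: 30.0
```

```bash
python3 - <<'E'
from station import robot, read_camera
import cv2
from h import *
c=read_camera("wrist")["img"][150:300,190:390];b=read_camera("side")["img"][125:255,235:365]
im=np.hstack([cv2.resize(c,(480,360),interpolation=cv2.INTER_CUBIC),cv2.resize(b,(320,360),interpolation=cv2.INTER_CUBIC)])
cv2.imwrite("pics/w5.png",im[:,:,::-1]);s=robot.read_state();print(s["finger_gap"],s["tool_pos"],s["contact_force"])
E
```

```text
8.948569168428623 [456.69787105  46.86385699  85.30862611] [-6.37723909  1.91402856 -0.70755989]
```

View pics/w5.png

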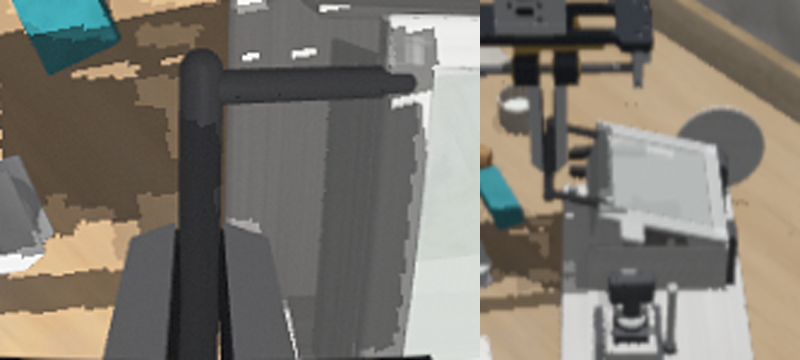

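The bar is held between the fingers (wrist part (200,240)) and the guard is up about 15°. I'll continue along the arc.

>>> jog_arm --plan "1 0 1 -7 0; 1 0 3.6 -14 0; 1 0 6.4 -21 0; 1 0 9.4 -27.5 0; 1 0 12.7 -34 0; 1 0 16.3 -40.5 0; 1 0 20.3 -46.8 0; 1 0 24.4 -52.9 0; 1 0 28.8 -58.8 0; 1 0 33.5 -64.5 0; 1 0 38.5 -70 0; 1 0 43.6 -75.2 0; 1 0 49 -80.2 0; 1 0 54.6 -85 0; 1 0 60.4 -89.6 0; 1 0 66.4 -93.9 0; 1 0 72.5 -98 0; 1 0 77 -100.5 0; 1 0 78.9 -101.7 0; 1 0 78.9 -101.7 0"

```text
t: 14.07
tool_pos: [537.5, 30.4, 192.5]
orientation: [0.771, 0.636, 0.0, 0.002]
contact_force: [-11.4, -0.6, 13.2]
finger_gap: 9.0
grip_force: 30.0
```

>>> jog_arm --plan "1 0 0 0 0; 1 0 0 0 0; 1 0 0 0 0; 1 0 0 0 0; 1 0 0 0 0; 1 0 0 0 0"

```text
t: 14.57
tool_pos: [536.9, 30.5, 192.2]
orientation: [0.771, 0.636, 0.0, 0.001]
contact_force: [-10.8, -1.4, 13.5]
finger_gap: 8.8
grip_force: 30.0
```

```bash
python3 - <<'E'
from station import robot, read_camera
import cv2
from h import *
s=robot.read_state();print(s["finger_gap"],s["grip_force"],s["tool_pos"],s["contact_force"],np.abs(s["joint_velocities"]).max())
c=read_camera("side");b=c["img"][85:245,235:395]
cv2.imwrite("pics/s6.png",cv2.resize(b,(600,600),interpolation=cv2.INTER_CUBIC)[:,:,::-1])
p=np.load("p.npy")
for d in (50,55,60,65,70):
    t=np.radians(d);f=lambda rx,y,rz:np.round((proj(w(p,94+rx*np.cos(t)+rz*np.sin(t),y,62-rx*np.sin(t)+rz*np.cos(t)),c["mtx"],c["eye"],c["rotation"])-[235,85])*3.75).tolist()
    print(d,"bar right end",f(-169,-45,2),"left",f(-169,45,2),"frame front right",f(-124,-60,2))
E
```

```text
8.81531076820003 30.00453293323517 [536.92299795  30.52410392 192.17616112] [-10.75684953  -1.40294438  13.48486881] 0.0018879258778918598
50 bar right end [202.0, 288.0] left [197.0, 196.0] frame front right [255.0, 354.0]
55 bar right end [224.0, 274.0] left [217.0, 183.0] frame front right [271.0, 345.0]
60 bar right end [247.0, 262.0] left [239.0, 171.0] frame front right [288.0, 336.0]
65 bar right end [272.0, 252.0] left [263.0, 161.0] frame front right [306.0, 329.0]
70 bar right end [298.0, 243.0] left [287.0, 152.0] frame front right [325.0, 323.0]
```

View pics/s6.png

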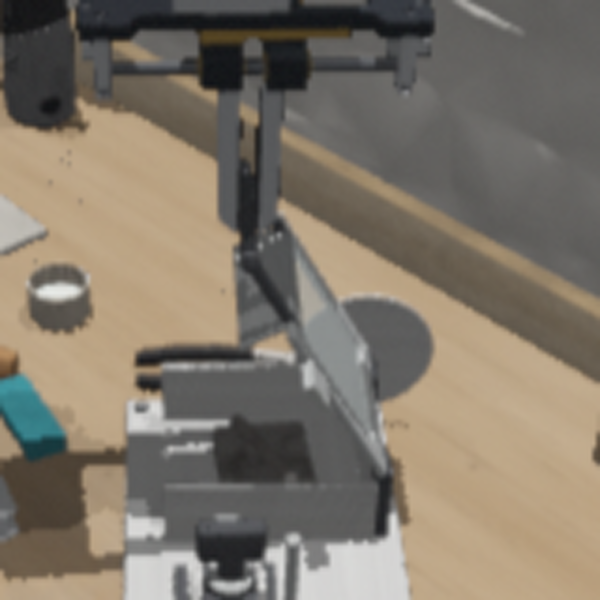

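The bar's right end is at about (248,258), where a 60° opening predicts (247,262). The guard is still, gripped at 30 N, and the latch is back. I'm handing in.

```bash
python3 -c "
from station import robot
print(robot.close_job())"
```

```text
the job is handed in; nothing more can be done
None
```

I turned the knob free, slid the latch fully back, and handed the job in with the gripper holding the guard still at about 60 degrees. That angle comes from the side camera; the hand-in returned no verdict.

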